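# Draw the long spatula out of the half-open utensil case

## Task

Fetch the long wooden spatula from the covered utensil case: slide the clear lid on the left, over its handle, fully back and draw the spatula out of the half opening at a slant, handle first, without forcing it against the case. Finish while still holding it still in the gripper, level and flat, with its blade over the small white plate and all of it a good hand's breadth or more above the plate; leave the lid open, and the plate, the cup, the saucers and the milk jug where they stand.

Things in the scene. Friction and masses are not known exactly. Their poses are not given: they have to be found in the camera images.
- case: dark wooden utensil case, fixed, with two clear lids that slide past each other in steel runners on its long sides. Outside 170 (x) x 310 (y) x 72 mm high, inside 150 x 290 mm. Origin: centre of its underside; z up, y along its length, +y its left end seen from the robot (turned by up to 0.3 rad). End walls are only 50 mm high, the long sides with their runners 72 mm.
- case_floor (a point): middle of the case's inner floor, 8 mm above the worktop. Two bars, 10 mm wide, lie across the floor at case y = +35 and -80 mm, tops 20 mm above the worktop; the spatula lies on them.
- case_opening (a point): centre of the opening left when the left lid is fully back, at the height of that lid's underside (60 mm; case y = +82.5 mm). The opening runs from case y = +20 mm (the lid's edge) to the left end wall's inner face at +145 mm, and is 133 mm wide between the runners. The other half stays covered, so the spatula, twice as long, cannot be lifted out level.
- left_lid (a joint): slide of the left (+y) lid in m: 0 = shut, 0.125 = fully back; opening moves it towards the case's -y, beneath the right lid. Starts shut or slightly open. Moves with about 1 N of friction, no spring: it stays where it is left. The lid is a clear sheet 4 mm thick, z = 60 to 64 mm.
- left_lid_grip (a point): top centre of the left lid's steel grip bar, which stands near the lid's outer (+y) end: bar 70 mm (case x) x 10 mm (case y) x 16 mm high above the sheet; this point is on its top, 80 mm above the worktop, 8 mm from the lid's outer edge. It can be pinched or pushed.
- right_lid (a joint): slide of the right (-y) lid in m: 0 = shut, 0.125 = fully back; opening moves it towards the case's +y, above the left lid. Starts shut. Same lid and bar, sheet at z = 66 to 70 mm. It need not be used.
- spatula: slotted wooden spatula, 256 mm long, 63 to 126 g, on the case's floor bars, handle to the case's +y end, blade under the right lid. Origin: underside, mid length; x from handle to blade, z up. Handle 18 mm wide (y), 12 mm thick, x = -128 to +32 mm, mid-height 26 mm above the worktop at first. Blade 60 mm wide, 6 mm thick, x = +47 to +128, undersides flush. Centre of mass near x = +15 mm
- handle_end (a point): middle of the end of the spatula's handle (x = -128 mm)
- blade (a point): middle of the spatula's blade (x = +90 mm)
- blade_tip (a point): middle of the spatula's front edge (x = +128 mm)
- plate: small white side plate, 144 mm across, 16 mm high, loose, standing on the serving tray (whose floor is 4 mm above the worktop and rim 23 mm) to the right of the case. Origin: centre of its underside
- cup: white porcelain cup upside down on its rim beside the plate on the tray, 58 x 76 x 61 mm; it and the plate may swap places. Leave it alone
- saucers_b: stack of white saucers on the worktop behind the case, 104 mm across, 62 mm high. Leave it alone
- jug: small steel milk jug behind the case, 58 x 85 x 68 mm. Leave it alone. (Glass tumblers 121 mm high stand at the back of the tray, at least 90 mm behind the plate's centre.)
There are look-alikes about, which are no part of the job. There is more than one size of the plate; the job needs the largest.

How it is judged:
On the way, in this order (a step that is already met when the one before it is completed fails the run):
1. the left lid is slid back (value of joint left_lid above 0.11 m), for 0.1 s.
2. the spatula slants through the opening: the handle's end is up outside while the blade is still below the lids inside the case (z of handle_end in the frame of case above 0.085 m and z of blade_tip in the frame of case below 0.066 m and y of blade_tip in the frame of case below 0.1 m), for 0.05 s.
At the end, for the whole second after the job is handed in: the spatula hangs still in the fingers only, level and top side up within 0.3 rad, mid-blade within 60 mm of the plate's centre (horizontally), both ends over 80 mm above the worktop; left lid still open (over 0.10 m); plate within 30 mm of its start (horizontal distance between blade and plate below 0.06 m and height (world z) of each of blade_tip, handle_end above 0.08 m and angle between spatula's own z axis and vertical below 0.3 rad and linear speed of spatula below 0.03 m/s and contact force between the fingers and spatula above 1 N and contact force between spatula and case below 0.1 N and contact force between spatula and plate below 0.1 N and value of joint left_lid above 0.1 m and distance of plate from where it was at the start of the episode below 0.03 m); the arm keeps its last pose, push and grip.
It fails at once if the spatula is forced against the case or its lids (over 25 N) (contact force between spatula and case above 25 N).
It fails at once if the cup, the saucers, the milk jug or the plate is pushed more than 30 mm (distance of any of cup, saucers_b, jug, plate from where it was at the start of the episode above 0.03 m).
It also fails if it takes over 51 s, if anything falls off the work surface, if the arm or the gripper's body presses on something with over 40 N, if the wrist force passes 120 N, or if a joint passes its speed limit or range.

## Robot

A 7-joint arm with a two-finger parallel gripper is mounted at the origin on a cart in front of the work surface, level with it; the furniture and walls round the work are solid. World frame = base frame: x ahead of the robot, y to its left, z up, the work surface at z = 0. Lengths are in m, angles in rad, forces in N, time in s.
With the tool pointing down it reaches from about 0.425 to 0.95 m from the base axis. Payload 4.7 kg.
Tool frame: the origin (TCP) lies on the centre line of the jaws, within the pads' length; the fingertips stand finger_overhang ahead of it and the grasp point (between the pads) lies 3 mm ahead of it (finger_overhang is the distance from the TCP to the fingertips, in m); y points along the fingers, x is the direction in which the jaws open and shut, and the axes are right-handed (so a half turn about y gives the same grasp; the last joint's range is limited). The gripper opens to 87 mm and grips with 3 to 60 N. Pads are 19 mm wide; open, the fingers measure 117 mm over their backs; the gripper's body (75 mm by 190 mm) begins 51 mm behind the grasp point.
Start: joints at [1.313, 0.469, -0.049, 1.532, 0.024, 1.141, -0.082], TCP at [0.153, -0.657, 0.245] pointing down, gripper open.
Joint ranges: [-2.59, 2.59], [-0.33, 1.99], [-1.39, 1.29], [0.1, 2.45], [-1.04, 4.18], [0.21, 1.99], [-2.66, 2.66]. Speed limits (rad/s): [2.57, 2.57, 3.14, 3.14, 3.14, 3.14, 3.14].

## Interface

Orientations are given as a unit quaternion [w, x, y, z].
In Python, from station import observe, get_image, hand_in, cut_out, finger_overhang gives the robot as it stands.
- The arm moves only by the tool apply_moves, never from a script. Its arguments are lists of equal length, an entry for each row: "travel": the shift along the tool's x, y, z in units of 50 mm (1.0 is 50 mm), a list of three; "rot": the turn, a rotation vector about the tool's x, y, z in units of 8 degrees (1.0 is 8 degrees), a list of three; "grip": the closure, from 0 (fully open) to 1 (shut). A call has 1 to 20 rows; each row shifts and turns the commanded pose from where the row before left it, along the tool's axes as they then stand; what a row does not reach is not made up. A row lasts 1/10 s, in which the tool goes at most 50 mm and 8.59 degrees, less where a joint would pass 70% of its speed; a pose out of reach is approached as far as the arm can. A call is refused whole if a number of a shift passes 1 or a number of a turn 1, either way. A call with a gripper value outside its range is refused whole. The fingers move at their own pace and stop on an object; the grip force is fixed at half the most. Time passes only in rows, so rows that do not move let the fingers close. It gives the time, the measured TCP pose, the force and the opening at its end, in the units of the state.
- observe(): the state, without advancing time (a new reading comes with each control period).
- get_image(name): name is "scene" or "side" or "wrist"; returns a dict with "frame" (480x640x3 uint8, red, green, blue), "vfov" (degrees; the focal length in pixels is half the picture's height over the tangent of half this angle, whatever the lens; pixels are square), "cx", "cy" (the principal point, pixels), "R" (3x3) and "t" (3): a world point X has camera coordinates R X + t. Camera axes: x right, y down, z forward; pixel columns grow to the right and rows downward; lengths in m; the calibration is good to about 2 mm. A picture is of the moment at which its call begins. There is no depth.
- hand_in(): hands the job in, once; it reports no verdict.
Trained networks look in a picture, given as the dict that the camera call returned (one of the last four; its "shot" number tells which), for a name from the list of things; names that differ only in an ending like _2 or _b are one class to them, and where a whole thing is asked for, a point or a joint stands for the part that bears it (a point fixed in the world has none). Each returns a list of dicts, best first, with "confidence" (0 to 1); they miss things now and then, are a little off and sometimes report something else, mostly with a low value. They report only what shows in the picture. A call takes as long as a camera call. They do not tell look-alikes from the thing itself.
- cut_out(picture, target): "pixels" (480x640 bool, what is visible of it) and "point" ([row, column] in pixels, amid what is visible of it).
The state is a dict: "time": time; "q": joint angles; "joint_vel": joint speeds; "joint_torque": joint torques, N m; "tcp_pos": TCP position; "orientation": TCP orientation; "ft_force": force on the tool from outside, world axes, zero at the start; "ft_torque": the same for the moment, N m; "grip_width": opening from 0.0 (shut) to 1.0 (fully open).
Only numpy, scipy, OpenCV 4.12 (cv2) and the standard library are available. Lean on these libraries where they do the work, as an engineer would, in place of code of your own. Each camera call takes 0.05 s, during which the arm holds its last target.

## Working session

There is one attempt and no reset: what is moved stays moved. The work goes in short steps, Python scripts to look and compute and a tool call to move; the robot and the scene stay as the last step left them, time stands still between calls to the robot, and variables do not carry over. Pictures are saved under pics/ and viewed, and the job is handed in when it is done.

Besides the shell and the picture viewer there is one more tool, called as name(argument=value, ...) on one line, values as JSON. apply_moves: Moves the arm, as the interface text tells. Its arguments: {"type":"object","properties":{"travel":{"type":"array","items":{"type":"array","items":{"type":"number"}}},"rot":{"type":"array","items":{"type":"array","items":{"type":"number"}}},"grip":{"type":"array","items":{"type":"number"}}},"required":["travel","rot","grip"]}

```bash
ls; mkdir -p pics; python3 - <<'E'
from station import *
import cv2, station
print(observe()); print(finger_overhang)
for n in ["scene","side","wrist"]:
    p=get_image(n); cv2.imwrite(f"pics/a_{n}.png",p["frame"][:,:,::-1]); print(n,p["vfov"],p["cx"],p["cy"],p["R"],p["t"],p["shot"])
E
```

```text
pics
{'time': 0.0, 'q': array([ 1.31308535,  0.46947305, -0.04859934,  1.53367666,  0.02410021,
        1.14098227, -0.08230555]), 'joint_vel': array([-5.57522692e-04, -1.53806349e-03, -7.61557023e-04, -4.85507024e-04,
       -8.09885382e-05, -4.65953648e-04, -6.89888310e-04]), 'joint_torque': array([ 8.84897054e-05, -5.07981634e+01, -8.02416354e-02, -2.36158580e+01,
       -6.12614932e-02,  3.78591463e-02,  1.71570955e-04]), 'tcp_pos': array([ 0.152994  , -0.65687213,  0.2434854 ]), 'orientation': array([ 0.55422592, -0.55340553,  0.44020067, -0.4390892 ]), 'ft_force': array([ 0.53515914, -0.12953627, -0.43456551]), 'ft_torque': array([-0.00840257, -0.0304325 ,  0.01430776]), 'grip_width': 0.9991988753797746}
0.022
scene 52.071969668769036 319.4643503331594 241.40880092969064 [[ 0.73266481 -0.68042265 -0.01507593]
 [-0.42863546 -0.44411303 -0.78678794]
 [ 0.52865292  0.58291392 -0.61703927]] [-0.59689148  0.22426865  1.37910025] 1
side 55.8360221858368 321.24550952161036 234.83846144066524 [[-0.99697673 -0.07687312  0.01131072]
 [-0.0479053   0.49351521 -0.86841685]
 [ 0.0611759  -0.86633323 -0.49570581]] [0.57571626 0.20489794 1.01056883] 2
wrist 59.26050518920919 323.9913573573914 237.64181052355593 [[ 0.22663031 -0.9739775  -0.00255367]
 [-0.92785083 -0.21669317  0.30354061]
 [-0.29619509 -0.06642208 -0.95281508]] [-0.67399732 -0.03660353  0.39176477] 3
```

View pics/a_scene.png

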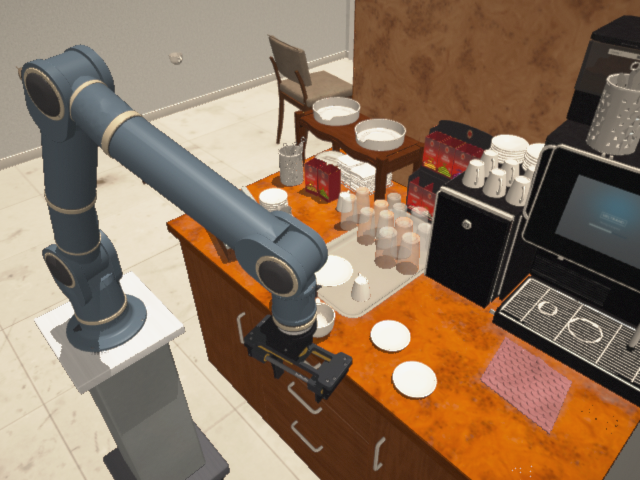

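View pics/a_side.png

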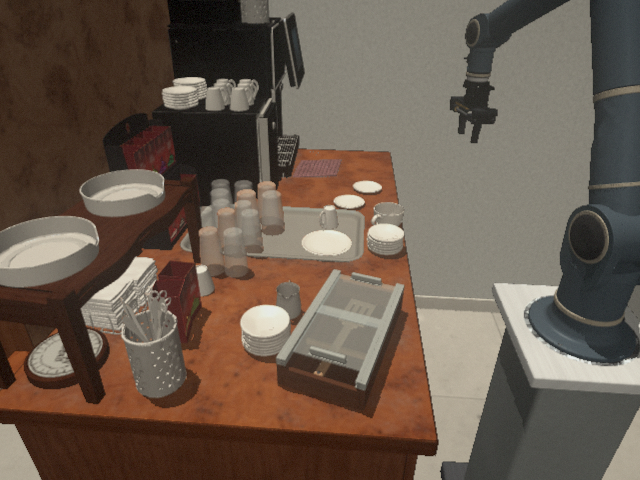

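View pics/a_wrist.png

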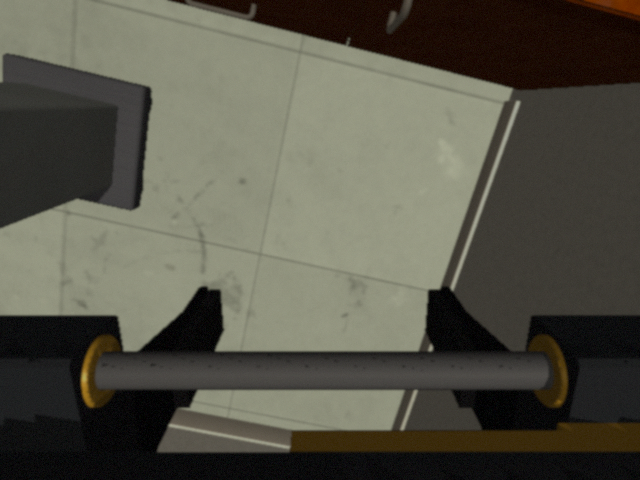

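The side view shows the case at about (340,335), with the left lid bar at (327,353) and the right bar at (367,279). The plate is at (327,243), next to the cup at (329,216). I'll zoom in and run the networks.

```bash
cat > h.py <<'E'
import numpy as np, cv2
from station import *
from scipy.spatial.transform import Rotation as Rn
def ray(p,uv):
    f=240/np.tan(np.radians(p["vfov"])/2)
    d=np.array([(uv[0]-p["cx"])/f,(uv[1]-p["cy"])/f,1.])
    R=np.array(p["R"]);t=np.array(p["t"])
    return -R.T@t, R.T@d
def at_z(p,uv,z):
    o,d=ray(p,uv); return o+d*(z-o[2])/d[2]
def proj(p,X):
    f=240/np.tan(np.radians(p["vfov"])/2)
    c=np.array(p["R"])@np.array(X)+np.array(p["t"])
    return c[0]/c[2]*f+p["cx"],c[1]/c[2]*f+p["cy"]
E
python3 - <<'E'
from h import *
p=get_image("side")
im=p["frame"][:,:,::-1]
cv2.imwrite("pics/b_side.png",cv2.resize(im[170:420,170:430],None,fx=2.3,fy=2.3,interpolation=cv2.INTER_CUBIC))
H=dict(left_lid_grip=.072,right_lid=.07,spatula=.026,plate=.012,case=.05,left_lid=.062,cup=.03,saucers_b=.05,jug=.04,handle_end=.026,blade=.026)
for n,z in H.items():
    for d in cut_out(p,n)[:4]:
        r,c=d["point"]; m=d["pixels"]; rr,cc=np.nonzero(m)
        print(n,round(d["confidence"],2),round(c),round(r),m.sum(),(cc.min(),cc.max(),rr.min(),rr.max()),at_z(p,(c,r),z).round(3))
E
```

```text
left_lid_grip 0.86 335 344 3092 (np.int64(293), np.int64(375), np.int64(313), np.int64(370)) [0.538 0.18  0.072]
right_lid 0.72 355 300 2874 (np.int64(317), np.int64(393), np.int64(272), np.int64(327)) [0.502 0.041 0.07 ]
spatula 0.61 321 370 122 (np.int64(315), np.int64(329), np.int64(361), np.int64(374)) [0.563 0.202 0.026]
spatula 0.4 336 340 3071 (np.int64(293), np.int64(375), np.int64(313), np.int64(370)) [0.537 0.118 0.026]
spatula 0.29 329 241 1077 (np.int64(301), np.int64(351), np.int64(229), np.int64(255)) [ 0.578 -0.28   0.026]
plate 0.77 365 185 286 (np.int64(353), np.int64(381), np.int64(180), np.int64(192)) [ 0.472 -0.721  0.012]
plate 0.76 330 241 1071 (np.int64(301), np.int64(351), np.int64(230), np.int64(255)) [ 0.576 -0.302  0.012]
plate 0.72 351 201 351 (np.int64(334), np.int64(363), np.int64(194), np.int64(208)) [ 0.521 -0.574  0.012]
case 0.85 341 342 11495 (np.int64(276), np.int64(403), np.int64(269), np.int64(409)) [0.528 0.149 0.05 ]
left_lid 0.95 336 342 3067 (np.int64(293), np.int64(377), np.int64(313), np.int64(370)) [0.537 0.165 0.062]
left_lid 0.54 328 215 379 (np.int64(319), np.int64(338), np.int64(205), np.int64(228)) [ 0.587 -0.366  0.062]
cup 0.74 327 219 351 (np.int64(319), np.int64(337), np.int64(206), np.int64(228)) [ 0.59  -0.404  0.03 ]
saucers_b 0.6 263 329 2062 (np.int64(241), np.int64(289), np.int64(305), np.int64(355)) [0.687 0.127 0.05 ]
saucers_b 0.56 344 340 11422 (np.int64(276), np.int64(403), np.int64(270), np.int64(409)) [0.523 0.143 0.05 ]
jug 0.97 291 296 665 (np.int64(276), np.int64(300), np.int64(283), np.int64(318)) [0.648 0.    0.04 ]
jug 0.66 322 369 139 (np.int64(315), np.int64(329), np.int64(361), np.int64(375)) [0.559 0.214 0.04 ]
jug 0.27 358 302 2846 (np.int64(317), np.int64(393), np.int64(272), np.int64(327)) [0.496 0.007 0.04 ]
blade 0.23 326 370 144 (np.int64(316), np.int64(330), np.int64(361), np.int64(375)) [0.554 0.202 0.026]
```

View pics/b_side.png

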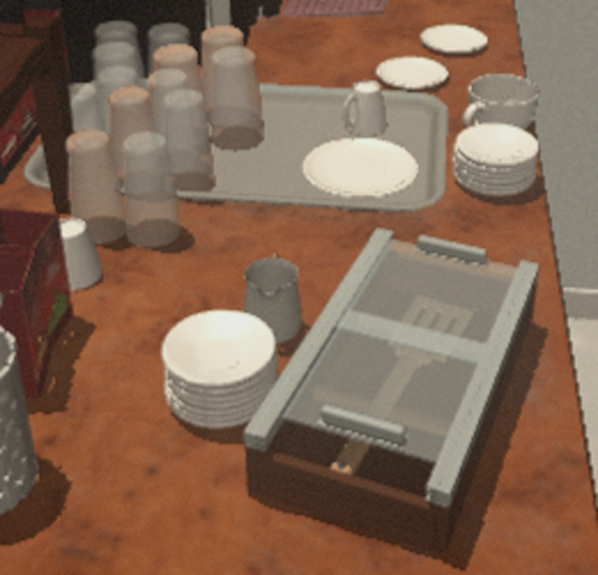

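```bash
cat >> h.py <<'E'
def C2W(c,P): # case (x,y,th)
    co,s=np.cos(c[2]),np.sin(c[2]); P=np.asarray(P,float)
    return np.array([c[0]+co*P[0]-s*P[1],c[1]+s*P[0]+co*P[1],P[2]])
E
python3 - <<'E'
from h import *
from scipy.optimize import least_squares
p=get_image("side")
pts=[((277.5,361),(.085,.155,.072)),((366,385),(-.085,.155,.072)),((403.5,285),(-.085,-.155,.072)),((334,270.5),(.085,-.155,.072))]
def res(c): return np.concatenate([np.array(proj(p,C2W(c,P)))-uv for uv,P in pts])
s=least_squares(res,[.53,.12,0.]); c=s.x; print(c,s.fun.round(1))
im=p["frame"][:,:,::-1].copy()
S=5; x0,y0=265,260
big=cv2.resize(im[y0:y0+155,x0:x0+150],None,fx=4.8,fy=3.85*1.24,interpolation=cv2.INTER_CUBIC)
fx,fy=4.8,3.85*1.24
def dl(a,b,col):
    q=[proj(p,C2W(c,P)) for P in (a,b)]
    q=[(int((u-x0+.5)*fx),int((v-y0+.5)*fy)) for u,v in q]; cv2.line(big,*q,col,1)
o=[(.085,.155),(-.085,.155),(-.085,-.155),(.085,-.155)]
for i in range(4):
    for z,col in((.072,(0,255,0)),(0,(255,0,0))): dl((*o[i],z),(*o[(i+1)%4],z),col)
dl((.06,.155,.05),(-.06,.155,.05),(0,0,255))
for s0 in (0,):
    dl((.035,.137,.08),(-.035,.137,.08),(0,255,255))
    dl((.035,.1,.08),(-.035,.1,.08),(0,255,255))
dl((.035,-.137,.086),(-.035,-.137,.086),(0,255,255))
cv2.imwrite("pics/c.png",cv2.resize(big,(720,600) if 0 else None,fx=.8,fy=.8)); print(big.shape)
for n in("a",):
  for h,z in (((321,368),.026),):print(at_z(p,h,z))
E
```

```text
[ 0.5173866   0.10372789 -0.28121485] [-1.3 -1.4  1.4  1.3  0.8  0.1 -1.1 -1. ]
(740, 720, 3)
[0.56296386 0.19792337 0.026     ]
```

View pics/c.png

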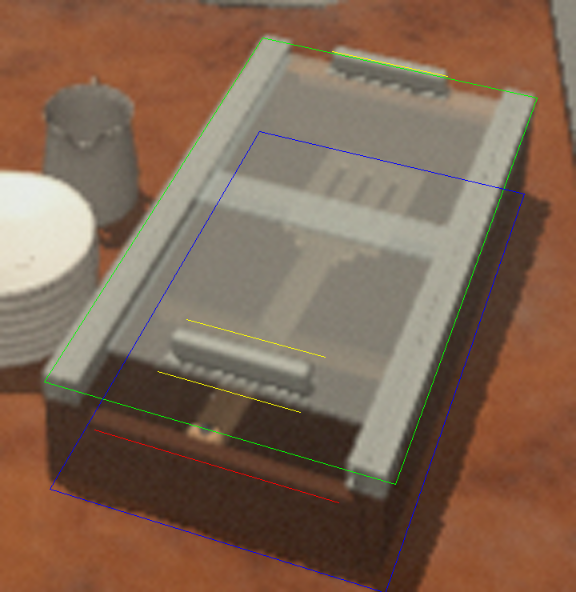

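```bash
cat >> h.py <<'E'
def pose():
    s=observe(); w,x,y,z=s["orientation"]; return np.array(s["tcp_pos"]),Rn.from_quat([x,y,z,w])
def down(yaw_x): # tool y down, tool x horizontal at given world yaw
    x=np.array([np.cos(yaw_x),np.sin(yaw_x),0]); y=np.array([0,0,-1.]); z=np.cross(x,y)
    return Rn.from_matrix(np.array([x,y,z]).T)
def delta(pt,Rt,p0=None,R0=None):
    if p0 is None:p0,R0=pose()
    tr=R0.inv().apply(np.array(pt)-p0)/.05
    rv=(R0.inv()*Rt).as_rotvec()/np.radians(8)
    print("travel(units)",tr.round(2),"rot",rv.round(2),"rows>=",max(abs(tr).max(),abs(rv).max()).round(1))
E
python3 - <<'E'
from h import *
p0,R0=pose(); print(p0,R0.as_matrix().round(3))
p=get_image("wrist"); o=-np.array(p["R"]).T@p["t"]
print("cam in tool",R0.inv().apply(o-p0).round(3),"cam axes in tool (rows x,y,z)",(np.array(p["R"])@R0.as_matrix()).round(2))
c=[.517,.104,-.281]
for yw in(-.281,-.281+np.pi):
    delta([.45,-.45,.35],down(yw))
p=get_image("side")
print(at_z(p,(318.3,373),.026)); X=at_z(p,(318.3,372),.026);d=X[:2]-c[:2];co,s=np.cos(c[2]),np.sin(c[2]);print(co*d[0]+s*d[1],-s*d[0]+co*d[1])
E
```

```text
[ 0.15316582 -0.657404    0.24458914] [[ 0.227  0.     0.974]
 [-0.974 -0.     0.227]
 [ 0.    -1.     0.   ]]
cam in tool [ 0.    -0.139  0.084] cam axes in tool (rows x,y,z) [[ 1.    0.   -0.  ]
 [-0.   -0.3  -0.95]
 [-0.    0.95 -0.3 ]]
travel(units) [-2.69 -2.11  6.72] rot [-0.  -7.6  0. ] rows>= 7.6
travel(units) [-2.69 -2.11  6.72] rot [-0.  14.9 -0. ] rows>= 14.9
[0.56704423 0.21081953 0.026     ]
0.01933791837575994 0.11419717523638723
```

apply_moves(travel=[[0,-0.9,0],[0,-0.9,0],[-0.3,-0.3,0.8],[-0.4,0,0.9],[-0.4,0,0.9],[-0.4,0,0.9],[-0.4,0,0.9],[-0.4,0,0.9],[-0.4,0,0.9],[0,0,0.5],[0,0,0],[0,0,0],[0,0,0],[0,0,0],[0,0,0],[0,0,0],[0,0,0],[0,0,0],[0,0,0]], rot=[[0,0,0],[0,0,0],[0,0,0],[0,0,0],[0,0,0],[0,0,0],[0,0,0],[0,0,0],[0,0,0],[0,0,0],[0,-0.95,0],[0,-0.95,0],[0,-0.95,0],[0,-0.95,0],[0,-0.95,0],[0,-0.95,0],[0,-0.95,0],[0,-0.95,0],[0,0,0]], grip=[0,0,0,0,0,0,0,0,0,0,0,0,0,0,0,0,0,0,0])

```text
time: 2.8
tcp_pos: [0.4487, -0.45, 0.3496]
orientation: [0.7, -0.7, 0.099, -0.099]
ft_force: [-0.5, -0.1, -0.1]
grip_width: 1.001
```

```bash
python3 - <<'E'
from h import *
print(pose()[0],pose()[1].as_matrix().round(3),observe()["q"].round(2))
delta([.52,.08,.36],down(-.281))
delta([.60,-.2,.36],down(-.281))
E
```

```text
[ 0.44866706 -0.45000716  0.34956125] [[ 0.961  0.     0.278]
 [-0.278  0.     0.961]
 [ 0.    -1.     0.   ]] [ 0.99  0.36 -0.37  1.47  0.13  1.33  0.33]
travel(units) [-1.57 -0.21 10.58] rot [-0. -0.  0.] rows>= 10.6
travel(units) [ 1.52 -0.21  5.64] rot [-0. -0.  0.] rows>= 5.6
```

apply_moves(travel=[[0,-0.2,0.8],[-0.15,0,0.8],[-0.15,0,0.8],[-0.15,0,0.8],[-0.15,0,0.8],[-0.15,0,0.8],[-0.15,0,0.8],[-0.15,0,0.8],[-0.15,0,0.8],[-0.15,0,0.8],[-0.15,0,0.8],[-0.15,0,0.8],[-0.1,0,0.8],[0,0,0.2],[0,0,0],[0,0,0]], rot=[[0,0,0],[0,0,0],[0,0,0],[0,0,0],[0,0,0],[0,0,0],[0,0,0],[0,0,0],[0,0,0],[0,0,0],[0,0,0],[0,0,0],[0,0,0],[0,0,0],[0,0,0],[0,0,0]], grip=[0.6,0.6,0.6,0.6,0.6,0.6,0.6,0.6,0.6,0.6,0.6,0.6,0.6,0.6,0.6,0.6])

```text
time: 4.4
tcp_pos: [0.5117, 0.082, 0.3593]
orientation: [-0.7, 0.7, -0.1, 0.1]
ft_force: [0.4, 0.6, -1.4]
grip_width: 0.401
```

```bash
python3 - <<'E'
from h import *
p=get_image("wrist"); cv2.imwrite("pics/d_wrist.png",p["frame"][:,:,::-1]); print(observe()["q"].round(2))
q=get_image("scene"); cv2.imwrite("pics/d_scene.png",q["frame"][:,:,::-1])
E
```

```text
[ 0.37  0.19 -0.71  1.71  0.13  1.29 -0.65]
```

View pics/d_wrist.png

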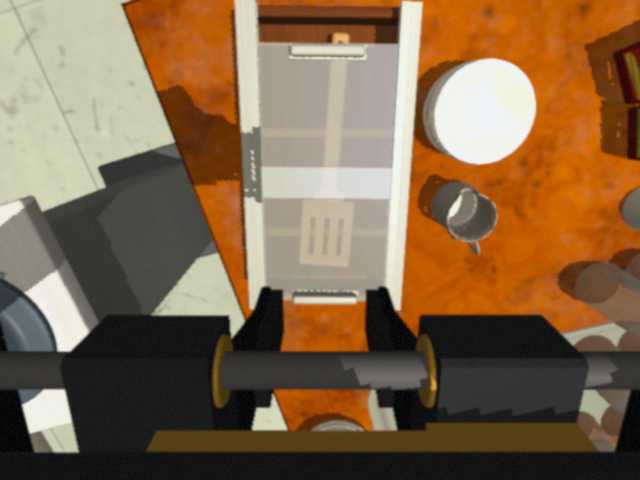

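View pics/d_scene.png

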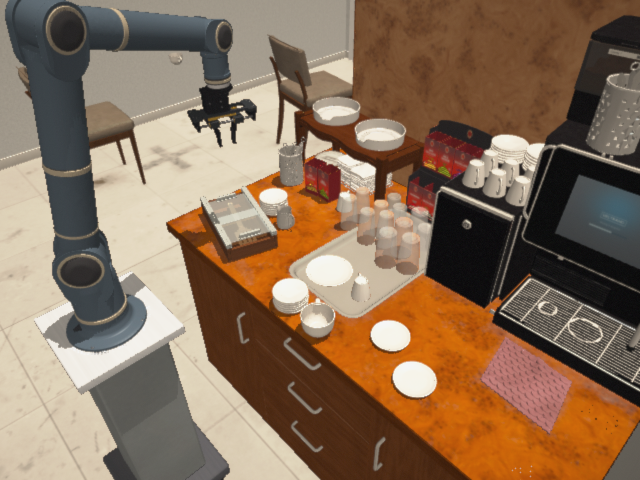

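```bash
python3 - <<'E'
import cv2
im=cv2.imread("pics/d_wrist.png")
cv2.imwrite("pics/e1.png",cv2.resize(im[0:110,225:430],None,fx=3.8,fy=3.8,interpolation=cv2.INTER_CUBIC))
cv2.imwrite("pics/e2.png",cv2.resize(im[180:320,225:430],None,fx=3.8,fy=3.8,interpolation=cv2.INTER_CUBIC))
E
```

```text
(no output)
```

View pics/e1.png

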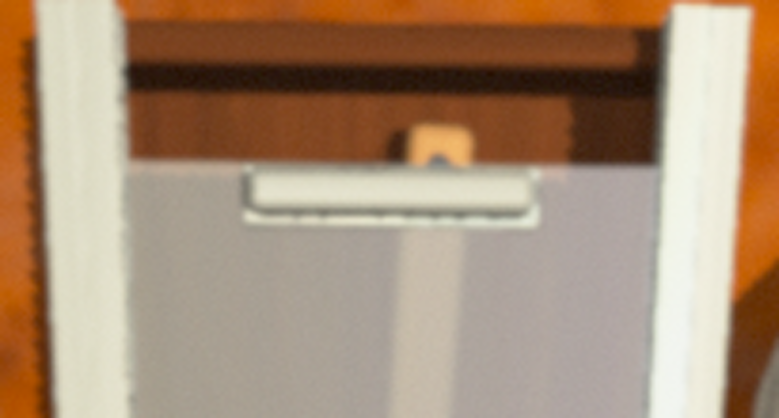

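View pics/e2.png

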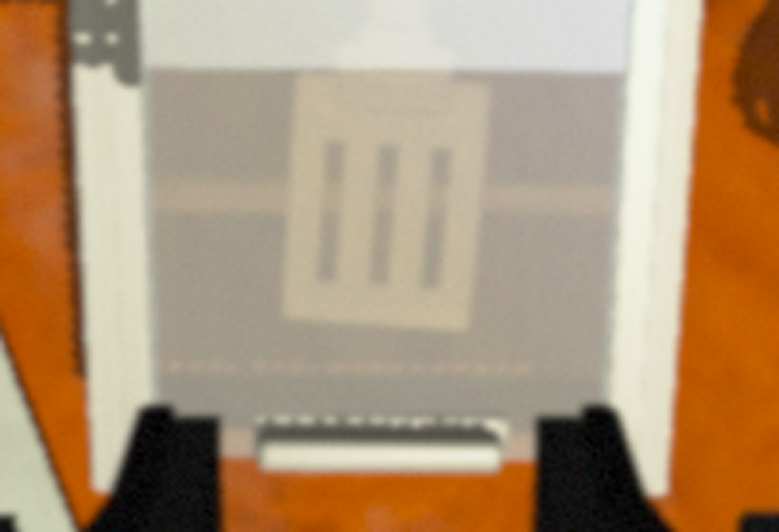

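```bash
python3 - <<'E'
from h import *
from scipy.optimize import least_squares
p=get_image("wrist")
pts=[((422.4,2.1),(.085,.155,.072)),((249.2,308.9),(-.085,-.155,.072)),((400,310.3),(.085,-.155,.072)),((325.3,300.5),(0,-.137,.086))]
def res(c): return np.concatenate([np.array(proj(p,C2W(c,P)))-uv for uv,P in pts])
s=least_squares(res,[.53,.12,-.28]); c=s.x; print(c,s.fun.round(1))
def inv(X):
    d=X[:2]-c[:2];co,s=np.cos(c[2]),np.sin(c[2]);return np.array([co*d[0]+s*d[1],-s*d[0]+co*d[1]]).round(4)
for n,uv,z in [("leftbar",(328.2,50),.08),("lid edge",(328,42.9),.064),("handle end",(341.4,33),.032),("blade tip",(324,265.2),.026),("tipL",(300,263.7),.026),("tipR",(348.2,266.8),.026)]:
    X=at_z(p,uv,z); print(n,X.round(4),inv(X))
q=get_image("side")
pts2=[((277.5,361),(.085,.155,.072)),((367.1,385.2),(-.085,.155,.072)),((403.5,285),(-.085,-.155,.072)),((334,270.5),(.085,-.155,.072))]
for uv,P in pts2: print((np.array(proj(q,C2W(c,P)))-uv).round(1))
sc=get_image("scene")
for cam in (q,sc):
  for n,z in(("plate",.016),("cup",.03)):
    for d in cut_out(cam,n)[:4]:
        m=d["pixels"]; rr,cc=np.nonzero(m); u,v=(cc.min()+cc.max())/2,(rr.min()+rr.max())/2
        W=[at_z(cam,(a,b),z) for a,b in zip(cc,rr)]; W=np.array(W); e=cv2.minEnclosingCircle(W[:,:2].astype(np.float32))
        print(n,round(d["confidence"],2),u,v,m.sum(),np.round(e[0],3),round(e[1]*2,3))
E
```

```text
[ 0.51884361  0.09729942 -0.2955416 ] [ 0.4 -1.3 -0.4  0.6  0.3  0.6 -0.5  0.8]
leftbar [0.552  0.2049 0.08  ] [0.0004 0.1126]
lid edge [0.5541 0.2125 0.064 ] [0.0002 0.1205]
handle end [0.571  0.2212 0.032 ] [0.0138 0.1337]
blade tip [ 0.4832 -0.0162  0.026 ] [-0.0011 -0.1189]
tipL [ 0.4561 -0.0062  0.026 ] [-0.0298 -0.1173]
tipR [ 0.5105 -0.0263  0.026 ] [ 0.028  -0.1207]
[-2.4 -4.9]
[-2.  -1.8]
[ 0.8 -1.1]
[-0.5 -2.6]
plate 0.56 367.0 185.5 161 [ 0.464 -0.704] 0.105
cup 0.96 328.5 217.0 328 [ 0.587 -0.42 ] 0.149
plate 0.76 329.0 270.0 1138 [ 0.59  -0.286] 0.148
plate 0.7 414.5 380.0 1255 [ 0.462 -0.72 ] 0.108
plate 0.6 390.0 335.0 914 [ 0.525 -0.587] 0.106
cup 0.94 360.0 287.0 374 [ 0.59  -0.414] 0.111
```

```bash
cat >> h.py <<'E'
CASE=(.51884,.0973,-.2955)
E
python3 - <<'E'
from h import *
A=C2W(CASE,(0,.152,.092)); print(A)
delta(A,down(-.2955)); 
delta(C2W(CASE,(0,.03,.092)),down(-.2955),A,down(-.2955))
print(pose()[0])
E
```

```text
[0.56310517 0.24271181 0.092     ]
travel(units) [0.1  5.35 3.35] rot [0.  0.1 0. ] rows>= 5.4
travel(units) [-0.    0.   -2.44] rot [0. 0. 0.] rows>= 2.4
[0.511604   0.08311343 0.3595797 ]
```

apply_moves(travel=[[0.1,0,0.7],[0,0,0.7],[0,0,0.7],[0,0,0.7],[0,0,0.55],[0,0.7,0],[0,0.7,0],[0,0.7,0],[0,0.7,0],[0,0.7,0],[0,0.7,0],[0,0.7,0],[0,0.25,0],[0,0,0],[0,0,0]], rot=[[0,0.1,0],[0,0,0],[0,0,0],[0,0,0],[0,0,0],[0,0,0],[0,0,0],[0,0,0],[0,0,0],[0,0,0],[0,0,0],[0,0,0],[0,0,0],[0,0,0],[0,0,0]], grip=[1,1,1,1,1,1,1,1,1,1,1,1,1,1,1])

```text
time: 6.35
tcp_pos: [0.5655, 0.2433, 0.1034]
orientation: [0.7, -0.699, 0.103, -0.104]
ft_force: [-0.0, 0.1, -0.0]
grip_width: 0.001
```

```bash
python3 - <<'E'
from h import *
q=get_image("side"); cv2.imwrite("pics/f_side.png",cv2.resize(q["frame"][200:440,200:460,::-1],None,fx=2.4,fy=2.4))
delta(C2W(CASE,(0,.03,.092)),down(-.2955))
E
```

```text
travel(units) [-0.05  0.23 -2.47] rot [-0.02  0.    0.02] rows>= 2.5
```

View pics/f_side.png

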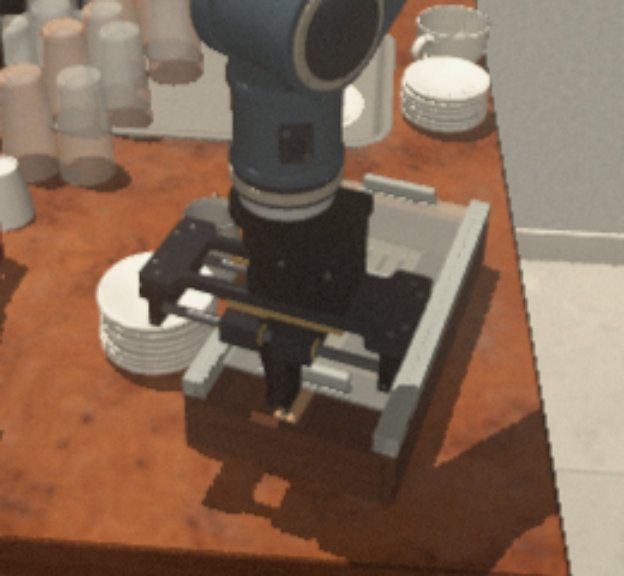

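apply_moves(travel=[[0,0.23,0],[0,0,0],[0,0,-0.35],[0,0,-0.35],[0,0,-0.35],[0,0,-0.35],[0,0,-0.35],[0,0,-0.35],[0,0,-0.3],[0,0,0],[0,0,0]], rot=[[0,0,0],[0,0,0],[0,0,0],[0,0,0],[0,0,0],[0,0,0],[0,0,0],[0,0,0],[0,0,0],[0,0,0],[0,0,0]], grip=[1,1,1,1,1,1,1,1,1,1,1])

```text
time: 7.5
tcp_pos: [0.5298, 0.1265, 0.0907]
orientation: [-0.699, 0.7, -0.104, 0.104]
ft_force: [0.6, 1.0, -0.0]
grip_width: -0.001
```

```bash
python3 - <<'E'
from h import *
q=get_image("side"); cv2.imwrite("pics/g_side.png",cv2.resize(q["frame"][200:440,200:460,::-1],None,fx=2.4,fy=2.4))
delta(C2W(CASE,(0,.03,.092)),down(-.2955))
E
```

```text
travel(units) [-0.04 -0.03 -0.03] rot [0.01 0.   0.  ] rows>= 0.0
```

View pics/g_side.png

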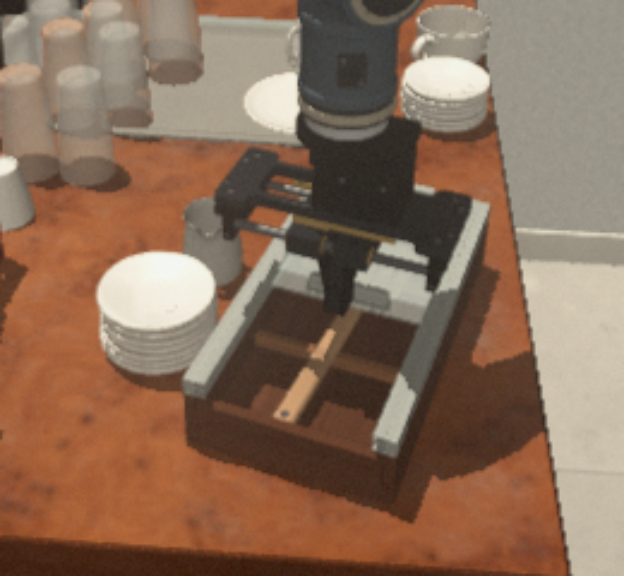

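apply_moves(travel=[[0,0,-0.06],[0,0,-0.04],[0,0,0]], rot=[[0,0,0],[0,0,0],[0,0,0]], grip=[1,1,1])

```text
time: 7.85
tcp_pos: [0.5286, 0.1242, 0.0906]
orientation: [0.7, -0.699, 0.103, -0.104]
ft_force: [2.0, 3.7, -3.5]
grip_width: 0.005
```

apply_moves(travel=[[0,0,0.4],[0,-0.3,0.4],[0,-0.7,0],[0,-0.7,0],[0,-0.7,0],[0,-0.7,0],[0,0,0],[0,0,0]], rot=[[0,0,0],[0,0,0],[0,0,0],[0,0,0],[0,0,0],[0,0,0],[0,0,0],[0,0,0]], grip=[1,0.5,0.5,0.5,0.5,0.5,0.5,0.5])

```text
time: 8.65
tcp_pos: [0.5399, 0.1608, 0.246]
orientation: [-0.699, 0.7, -0.104, 0.104]
ft_force: [-0.4, -0.7, -0.2]
grip_width: 0.485
```

```bash
python3 - <<'E'
from h import *
p=get_image("wrist"); cv2.imwrite("pics/h_wrist.png",p["frame"][:,:,::-1]); print(pose()[0])
E
```

```text
[0.5393711  0.16049598 0.24480404]
```

View pics/h_wrist.png

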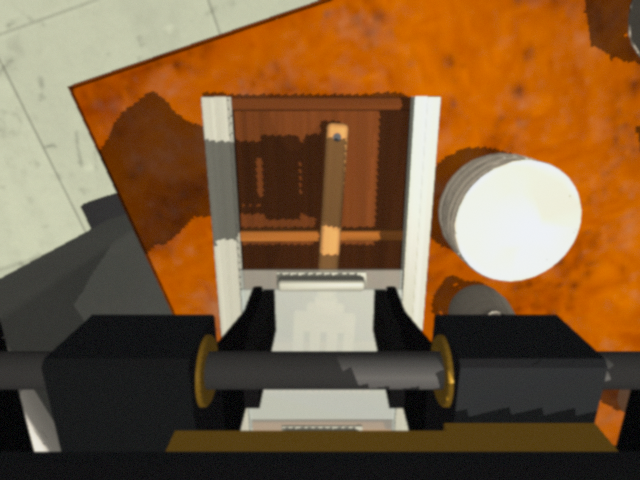

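```bash
cat >> h.py <<'E'
def W2C(X,c=CASE):
    d=np.array(X[:2])-c[:2];co,s=np.cos(c[2]),np.sin(c[2]);return np.array([co*d[0]+s*d[1],-s*d[0]+co*d[1],X[2]])
E
python3 - <<'E'
from h import *
p=get_image("wrist")
for n,uv,z in (("end",(337,124.5),.032),("far",(329,262),.032),("midR",(347,150),.032),("midL",(326.5,150),.032),("lidedge",(320,270),.064),("railR",(440,97),.072),("railL",(202,97),.072)):
    X=at_z(p,uv,z); print(n,X.round(4),W2C(X).round(4))
E
python3 - <<'E'
import cv2
im=cv2.imread("pics/h_wrist.png")
cv2.imwrite("pics/h2.png",cv2.resize(im[90:300,195:445],None,fx=2.8,fy=2.8,interpolation=cv2.INTER_CUBIC))
E
```

```text
end [0.5688 0.2218 0.032 ] [0.0115 0.1336 0.032 ]
far [0.5285 0.1101 0.032 ] [0.0055 0.0151 0.032 ]
midR [0.5709 0.2    0.032 ] [0.0199 0.1134 0.032 ]
midL [0.5548 0.2049 0.032 ] [0.0031 0.1134 0.032 ]
lidedge [0.5227 0.1175 0.064 ] [-0.0022  0.0204  0.064 ]
railR [0.6425 0.2209 0.072 ] [0.0823 0.1542 0.072 ]
railL [0.4829 0.2694 0.072 ] [-0.0845  0.1542  0.072 ]
```

View pics/h2.png

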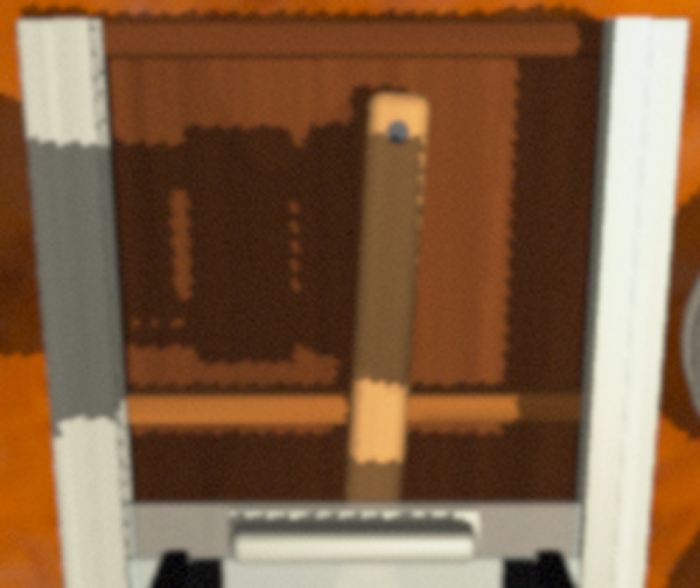

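```bash
python3 - <<'E'
from h import *
delta(C2W(CASE,(.0076,.055,.035)),down(-.3455))
delta(C2W(CASE,(.0076,.055,.11)),down(-.3455))
E
```

```text
travel(units) [ 0.14  4.18 -0.22] rot [ 0.02  0.36 -0.01] rows>= 4.2
travel(units) [ 0.14  2.68 -0.22] rot [ 0.02  0.36 -0.01] rows>= 2.7
```

apply_moves(travel=[[0.14,0,-0.22],[0,0.5,0],[0,0.5,0],[0,0.5,0],[0,0.5,0],[0,0.5,0],[0,0,0],[0,0,0]], rot=[[0,0.36,0],[0,0,0],[0,0,0],[0,0,0],[0,0,0],[0,0,0],[0,0,0],[0,0,0]], grip=[0.5,0.5,0.5,0.5,0.5,0.5,0.5,0.5])

```text
time: 9.55
tcp_pos: [0.5433, 0.148, 0.12]
orientation: [-0.696, 0.697, -0.122, 0.121]
ft_force: [0.6, 0.4, 0.9]
grip_width: 0.501
```

```bash
python3 - <<'E'
from h import *
print(pose()[0],W2C(pose()[0]))
delta(C2W(CASE,(.0076,.055,.035)),down(-.3455))
p=get_image("wrist"); cv2.imwrite("pics/i_wrist.png",p["frame"][:,:,::-1])
E
```

```text
[0.54330223 0.14799603 0.12004071] [0.00863835 0.05562254 0.12004071]
travel(units) [-0.02  1.7  -0.01] rot [ 0.01 -0.01 -0.01] rows>= 1.7
```

View pics/i_wrist.png

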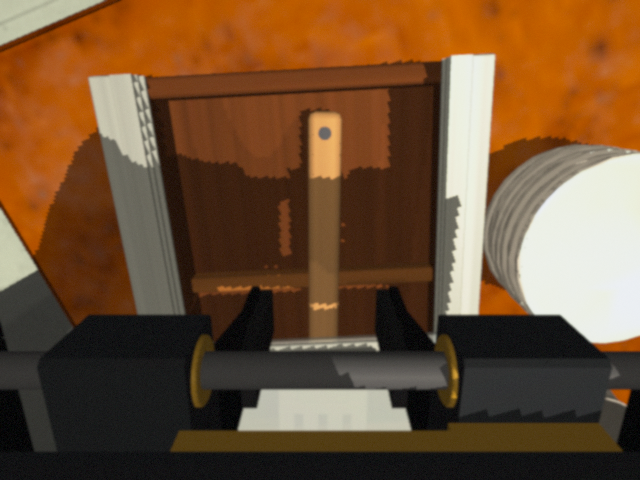

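apply_moves(travel=[[0,0.35,0],[0,0.35,0],[0,0.35,0],[0,0.35,0],[0,0.3,0],[0,0,0],[0,0,0]], rot=[[0,0,0],[0,0,0],[0,0,0],[0,0,0],[0,0,0],[0,0,0],[0,0,0]], grip=[0.5,0.5,0.5,0.5,0.5,0.5,0.5])

```text
time: 10.3
tcp_pos: [0.544, 0.1489, 0.0362]
orientation: [0.697, -0.696, 0.121, -0.122]
ft_force: [0.9, -0.5, 0.1]
grip_width: 0.502
```

```bash
python3 - <<'E'
from h import *
q=get_image("side"); cv2.imwrite("pics/j_side.png",cv2.resize(q["frame"][200:440,200:460,::-1],None,fx=2.4,fy=2.4)); print(W2C(pose()[0]))
E
```

```text
[0.00917521 0.05688735 0.0365234 ]
```

View pics/j_side.png

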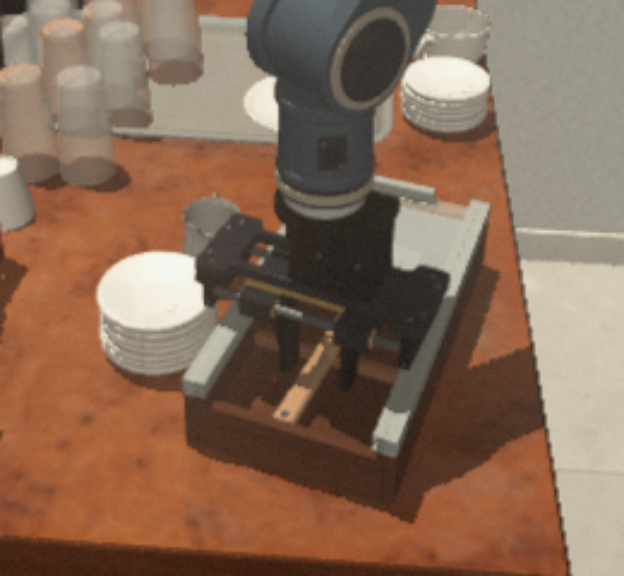

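Fingers straddle the handle. Next I'll close the grip.

apply_moves(travel=[[0,0,0],[0,0,0],[0,0,0],[0,0,0],[0,0,0]], rot=[[0,0,0],[0,0,0],[0,0,0],[0,0,0],[0,0,0]], grip=[1,1,1,1,1,1])

```text
schema error: expected 5 entries
```

apply_moves(travel=[[0,0,0],[0,0,0],[0,0,0],[0,0,0],[0,0,0]], rot=[[0,0,0],[0,0,0],[0,0,0],[0,0,0],[0,0,0]], grip=[1,1,1,1,1])

```text
time: 10.85
tcp_pos: [0.5435, 0.1487, 0.0358]
orientation: [-0.697, 0.697, -0.121, 0.122]
ft_force: [-0.0, -0.8, 1.4]
grip_width: 0.204
```

```bash
cat >> h.py <<'E'
def tcp(ty,tz,a,d=.179,h=.016):
    a=np.radians(a); return np.array([ty+d*np.cos(a)-h*np.sin(a), tz+d*np.sin(a)+h*np.cos(a), a])
def rows(w0,w1,n):
    """interp tip states; print travel (y,z) and rot x per row in tool frame"""
    P=tcp(*w0)
    for i in range(1,n+1):
        w=np.array(w0)+(np.array(w1)-w0)*i/n; Q=tcp(*w); dy,dz=Q[:2]-P[:2]; a=P[2]
        tz=dy*np.cos(a)+dz*np.sin(a); up=-dy*np.sin(a)+dz*np.cos(a)
        print([0,round(-up/.05,2),round(tz/.05,2)],round((Q[2]-a)/np.radians(8),2)); P=Q
E
python3 - <<'E'
from h import *
print("A");rows((-.122,.020,0),(-.122,.022,8),6)
print("B");rows((-.122,.022,8),(-.02,.036,8),8)
print("C");rows((-.02,.036,8),(0,.025,18),6)
print("D");rows((0,.025,18),(.045,.04,18),5)
E
```

```text
A
[0, np.float64(-0.09), np.float64(-0.01)] 0.17
[0, np.float64(-0.09), np.float64(-0.01)] 0.17
[0, np.float64(-0.09), np.float64(-0.01)] 0.17
[0, np.float64(-0.09), np.float64(-0.01)] 0.17
[0, np.float64(-0.09), np.float64(-0.01)] 0.17
[0, np.float64(-0.09), np.float64(-0.01)] 0.17
B
[0, np.float64(0.0), np.float64(0.26)] 0.0
[0, np.float64(0.0), np.float64(0.26)] 0.0
[0, np.float64(0.0), np.float64(0.26)] 0.0
[0, np.float64(0.0), np.float64(0.26)] 0.0
[0, np.float64(0.0), np.float64(0.26)] 0.0
[0, np.float64(0.0), np.float64(0.26)] 0.0
[0, np.float64(0.0), np.float64(0.26)] 0.0
[0, np.float64(0.0), np.float64(0.26)] 0.0
C
[0, np.float64(-0.06), np.float64(0.05)] 0.21
[0, np.float64(-0.06), np.float64(0.05)] 0.21
[0, np.float64(-0.05), np.float64(0.05)] 0.21
[0, np.float64(-0.05), np.float64(0.05)] 0.21
[0, np.float64(-0.05), np.float64(0.04)] 0.21
[0, np.float64(-0.05), np.float64(0.04)] 0.21
D
[0, np.float64(-0.0), np.float64(0.19)] 0.0
[0, np.float64(-0.0), np.float64(0.19)] 0.0
[0, np.float64(-0.0), np.float64(0.19)] 0.0
[0, np.float64(-0.0), np.float64(0.19)] 0.0
[0, np.float64(-0.0), np.float64(0.19)] 0.0
```

apply_moves(travel=[[0,-0.09,-0.01],[0,-0.09,-0.01],[0,-0.09,-0.01],[0,-0.09,-0.01],[0,-0.09,-0.01],[0,-0.09,-0.01],[0,0,0],[0,0,0]], rot=[[0.17,0,0],[0.17,0,0],[0.17,0,0],[0.17,0,0],[0.17,0,0],[0.17,0,0],[0,0,0],[0,0,0]], grip=[1,1,1,1,1,1,1,1])

```text
time: 11.65
tcp_pos: [0.5419, 0.144, 0.0624]
orientation: [0.744, -0.645, 0.113, -0.13]
ft_force: [-0.8, 0.1, -0.4]
grip_width: 0.206
```

```bash
python3 - <<'E'
from h import *
q=get_image("side"); cv2.imwrite("pics/k_side.png",cv2.resize(q["frame"][200:440,200:460,::-1],None,fx=2.4,fy=2.4)); 
P,R=pose();print(W2C(P),R.as_matrix().round(3))
p=get_image("wrist"); cv2.imwrite("pics/k_wrist.png",p["frame"][:,:,::-1])
E
```

```text
[0.00836971 0.05170491 0.0623029 ] [[ 0.941  0.048  0.335]
 [-0.338  0.134  0.931]
 [ 0.    -0.99   0.142]]
```

View pics/k_side.png

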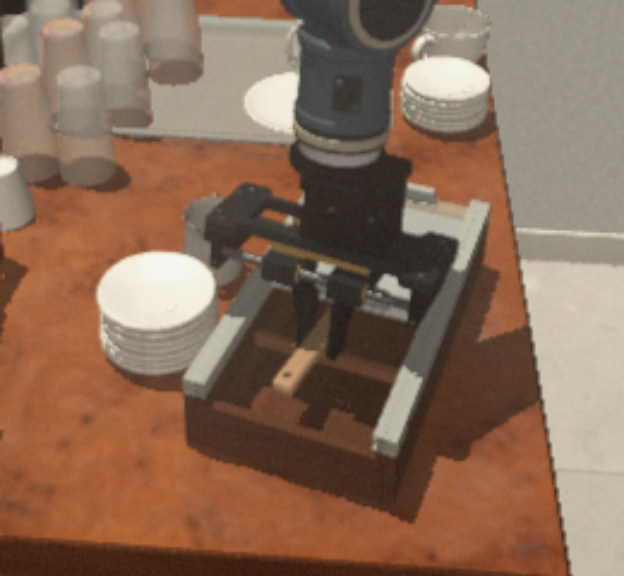

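View pics/k_wrist.png

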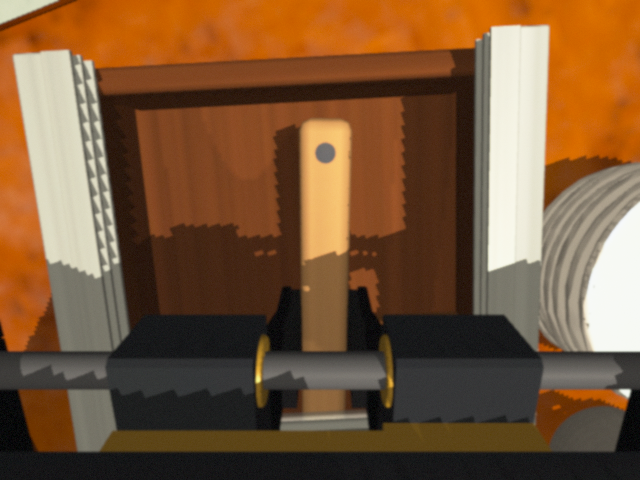

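```bash
python3 - <<'E'
from h import *
P,R=pose(); 
X=P+R.apply([0,.004,.0768]); p=get_image("wrist"); q=get_image("side")
print(X,W2C(X),proj(p,X),proj(q,X))
for nm in("side",):
  for d in cut_out(q,"spatula")[:2]:
    rr,cc=np.nonzero(d["pixels"]);print(d["confidence"],d["point"],rr.max(),cc.min(),cc.max())
E
```

```text
[0.5677255  0.21663901 0.06918692] [0.01201294 0.12840281 0.06918692] (np.float64(324.07145274369384), np.float64(125.34021096407244)) (np.float64(317.8544852844934), np.float64(358.3612066769035))
0.65 [351.0, 325.7] 364 314 338
```

apply_moves(travel=[[0,-0.02,0.2],[0,0,0.26],[0,0,0.26],[0,0,0.26],[0,0,0.26],[0,0,0.26],[0,0,0.26],[0,0,0.26],[0,0,0],[0,0,0]], rot=[[0,0,0],[0,0,0],[0,0,0],[0,0,0],[0,0,0],[0,0,0],[0,0,0],[0,0,0],[0,0,0],[0,0,0]], grip=[1,1,1,1,1,1,1,1,1,1])

```text
time: 12.9
tcp_pos: [0.5755, 0.2383, 0.0775]
orientation: [0.744, -0.646, 0.112, -0.129]
ft_force: [0.6, 0.1, -0.7]
grip_width: 0.203
```

```bash
python3 - <<'E'
from h import *
P,R=pose(); q=get_image("side"); cv2.imwrite("pics/l_side.png",cv2.resize(q["frame"][200:440,200:460,::-1],None,fx=2.4,fy=2.4)); 
X=P+R.apply([0,.004,.079]);T=P+R.apply([0,.016,-.177]); print(W2C(P),W2C(X),W2C(T),np.array(proj(q,X))*2.4-480,R.as_matrix()[2])
print(observe()["ft_force"],observe()["q"].round(2))
E
```

```text
[0.01310161 0.15142078 0.07746026] [0.01697051 0.23009872 0.08465836] [ 0.00460272 -0.02133607  0.03662108] [220.54637862 463.48581569] [-1.49629596e-04 -9.89975295e-01  1.41240550e-01]
[ 0.74904572  0.31972459 -0.09108359] [ 0.07  0.63 -0.67  1.85  0.44  0.71 -1.14]
```

View pics/l_side.png

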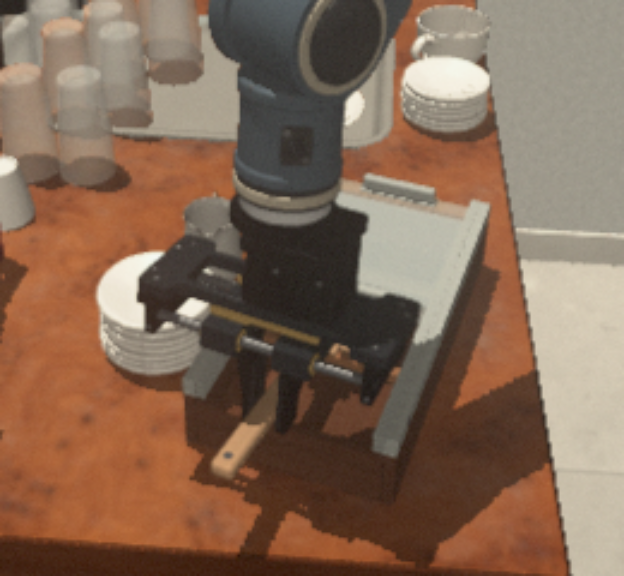

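apply_moves(travel=[[0,-0.06,0.05],[0,-0.06,0.05],[0,-0.05,0.05],[0,-0.05,0.05],[0,-0.05,0.04],[0,-0.05,0.04],[0,0,0],[0,0,0],[0,0,0]], rot=[[0.21,0,0],[0.21,0,0],[0.21,0,0],[0.21,0,0],[0.21,0,0],[0.21,0,0],[0,0,0],[0,0,0],[0,0,0]], grip=[1,1,1,1,1,1,1,1,1])

```text
time: 13.85
tcp_pos: [0.5792, 0.2482, 0.0962]
orientation: [0.798, -0.577, 0.101, -0.139]
ft_force: [-0.4, 0.8, -0.0]
grip_width: 0.204
```

```bash
python3 - <<'E'
from h import *
P,R=pose(); q=get_image("side"); cv2.imwrite("pics/m_side.png",cv2.resize(q["frame"][200:440,200:460,::-1],None,fx=2.4,fy=2.4)); 
X=P+R.apply([0,.010,.079]);T=P+R.apply([0,.013,-.177]); print(W2C(P),W2C(X),W2C(T),np.array(proj(q,P+R.apply([0,.004,.079])))*2.4-480,R.as_matrix()[2])
print(observe()["ft_force"],observe()["q"].round(2))
E
```

```text
[0.01376066 0.16192229 0.09620804] [0.01761766 0.23998604 0.11144532] [ 0.00566838 -0.00190852  0.02844387] [213.65286777 437.83487889] [ 6.51406827e-05 -9.49721863e-01  3.13094841e-01]
[-0.14817876 -0.35961443  0.1850185 ] [ 0.21  0.63 -0.78  1.9   0.37  0.57 -1.05]
```

View pics/m_side.png

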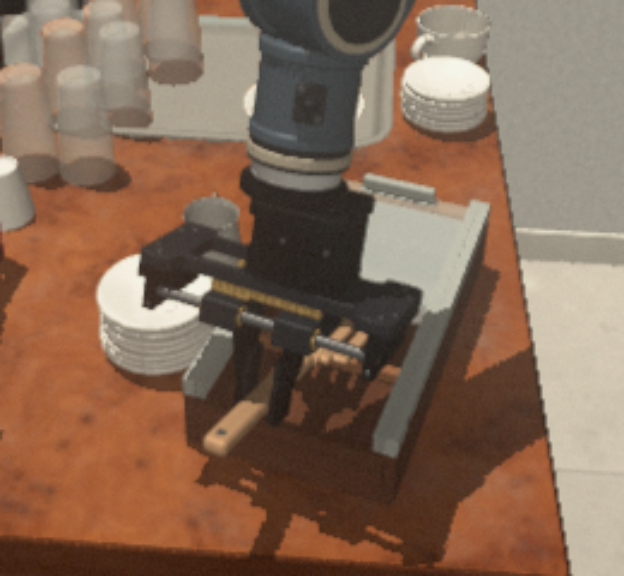

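apply_moves(travel=[[0,0,0.19],[0,0,0.19],[0,0,0.19],[0,0,0.19],[0,0,0.2],[0,0,0],[0,-0.28,0.09],[0,-0.28,0.09],[0,-0.38,0.13],[0,-0.38,0.13],[0,-0.38,0.13],[0,-0.38,0.13],[0,-0.38,0.13],[0,-0.38,0.13],[0,0,0],[0,0,0]], rot=[[0,0,0],[0,0,0],[0,0,0],[0,0,0],[0,0,0],[0,0,0],[0,0,0],[0,0,0],[0,0,0],[0,0,0],[0,0,0],[0,0,0],[0,0,0],[0,0,0],[0,0,0],[0,0,0]], grip=[1,1,1,1,1,1,1,1,1,1,1,1,1,1,1,1])

```text
time: 15.5
tcp_pos: [0.5949, 0.2915, 0.2616]
orientation: [0.798, -0.577, 0.1, -0.14]
ft_force: [1.1, 0.1, -0.1]
grip_width: 0.202
```

```bash
python3 - <<'E'
from h import *
P,R=pose(); q=get_image("side"); cv2.imwrite("pics/n_side.png",q["frame"][:,:,::-1]) 
X=P+R.apply([0,.010,.079]);T=P+R.apply([0,.013,-.177]); print(P,W2C(P),W2C(X),W2C(T),R.as_matrix()[2])
print(observe()["ft_force"],observe()["q"].round(2)); w=get_image("wrist");cv2.imwrite("pics/n_wrist.png",w["frame"][:,:,::-1])
E
```

```text
[0.5949419  0.29148024 0.26164976] [0.01625456 0.20792608 0.26164976] [0.02014617 0.28599114 0.27687153] [0.0081316  0.04408333 0.19391816] [ 0.00124865 -0.94978317  0.31290632]
[ 0.04726081  0.68416232 -0.08507438] [ 0.22  0.49 -0.89  1.68  0.23  0.89 -1.03]
```

View pics/n_side.png

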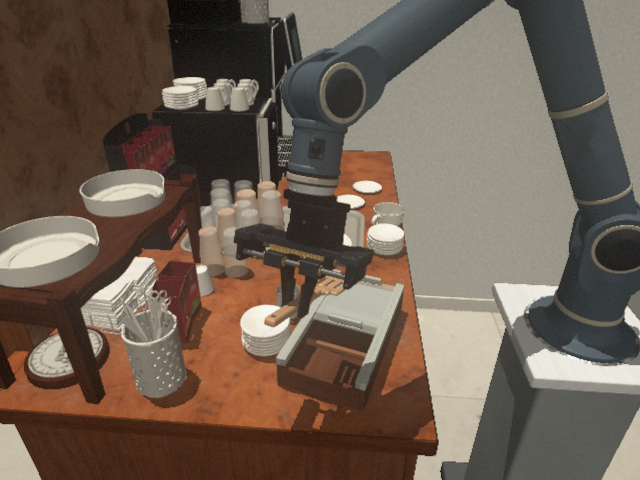

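View pics/n_wrist.png

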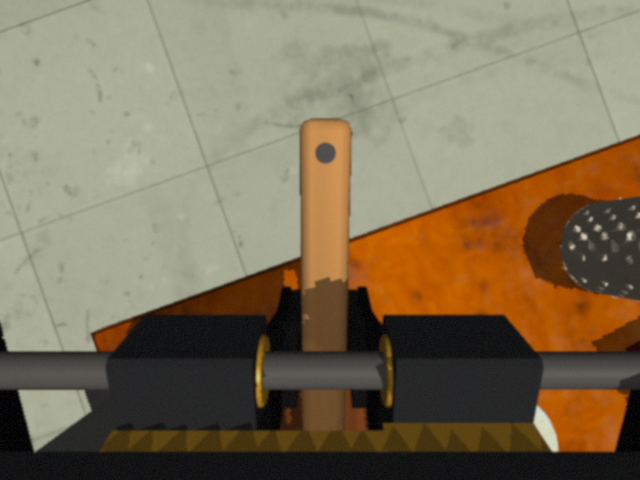

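```bash
python3 - <<'E'
from h import *
P,R=pose()
Rt=down(-.3455)
print((R.inv()*Rt).as_rotvec()/np.radians(8))
B=np.array([.588,-.287]); z=Rt.as_matrix()[:2,2]; T=[*(B+.139*z),.21]; print(T)
delta(T,Rt,P,Rt)
E
```

```text
[-2.26709700e+00  6.85415031e-05 -7.00778469e-03]
[np.float64(0.6350747370025067), np.float64(-0.15621403310696963), 0.21]
travel(units) [ 3.8   1.   -8.14] rot [0. 0. 0.] rows>= 8.1
```

apply_moves(travel=[[0,0,0],[0,0,0],[0,0,0],[0,0,0],[0,0,0],[0,0,0],[0,0,-0.2],[0.1,0,-0.4],[0.2,0,-0.5],[0.3,0,-0.5],[0.3,0,-0.5],[0.3,0,-0.5],[0.3,0,-0.5],[0.3,0,-0.5],[0.3,0,-0.5],[0.3,0,-0.5],[0.3,0,-0.5],[0.2,0,-0.4],[0.1,0,-0.2]], rot=[[-0.38,0,0],[-0.38,0,0],[-0.38,0,0],[-0.38,0,0],[-0.38,0,0],[-0.37,0,0],[0,0,0],[0,0,0],[0,0,0],[0,0,0],[0,0,0],[0,0,0],[0,0,0],[0,0,0],[0,0,0],[0,0,0],[0,0,0],[0,0,0],[0,0,0]], grip=[1,1,1,1,1,1,1,1,1,1,1,1,1,1,1,1,1,1,1])

```text
time: 17.5
tcp_pos: [0.639, -0.0313, 0.2595]
orientation: [-0.696, 0.696, -0.124, 0.123]
ft_force: [0.7, -0.4, -0.3]
grip_width: 0.205
```

```bash
python3 - <<'E'
from h import *
delta([.635,-.156,.205],down(-.3455))
s=get_image("side"); cv2.imwrite("pics/o_side.png",s["frame"][:,:,::-1]);q=get_image("scene"); cv2.imwrite("pics/o_scene.png",q["frame"][:,:,::-1])
print(observe()["q"].round(2))
E
```

```text
travel(units) [ 0.78  1.09 -2.37] rot [ 0.   -0.03 -0.01] rows>= 2.4
[ 0.49  0.5  -0.73  1.57  0.35  1.2  -0.66]
```

View pics/o_side.png

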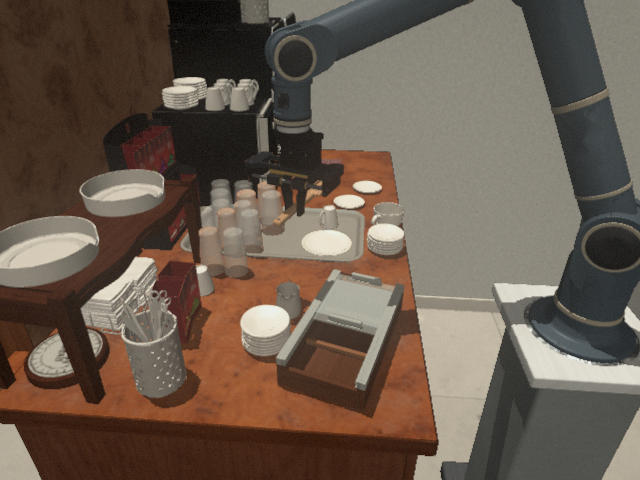

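View pics/o_scene.png

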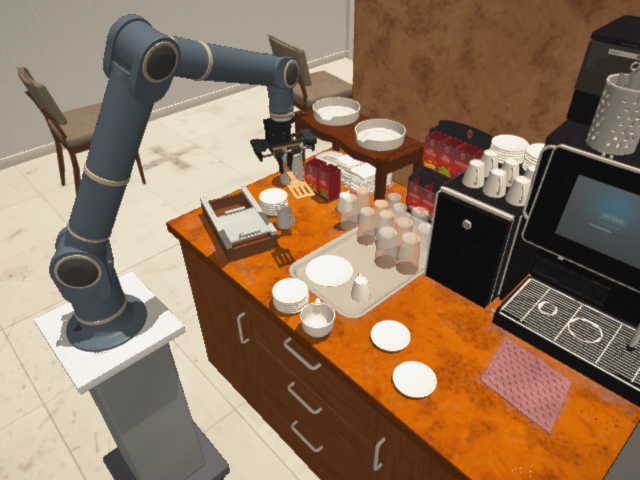

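apply_moves(travel=[[0.1,0,-0.3],[0.1,0,-0.3],[0.1,0.1,-0.3],[0.1,0.2,-0.3],[0.1,0.2,-0.3],[0.1,0.2,-0.3],[0.1,0.2,-0.3],[0.08,0.15,-0.27],[0,0,0],[0,0,0],[0,0,0]], rot=[[0,0,0],[0,0,0],[0,0,0],[0,0,0],[0,0,0],[0,0,0],[0,0,0],[0,0,0],[0,0,0],[0,0,0],[0,0,0]], grip=[1,1,1,1,1,1,1,1,1,1,1])

```text
time: 18.7
tcp_pos: [0.6368, -0.1501, 0.2088]
orientation: [0.698, -0.696, 0.12, -0.121]
ft_force: [0.1, -0.1, -0.7]
grip_width: 0.204
```

```bash
python3 - <<'E'
from h import *
P,R=pose(); print(P,R.as_matrix().round(3))
Bl=P+R.apply([0,.013,-.139]); print("blade pred",Bl)
s=get_image("side"); q=get_image("scene"); w=get_image("wrist")
for n,i in(("side",s),("scene",q),("wrist",w)): cv2.imwrite(f"pics/p_{n}.png",i["frame"][:,:,::-1])
for nm,cam in(("side",s),("scene",q)):
  print(nm,"blade proj",np.round(proj(cam,Bl)))
  for n,z in(("plate",.018),("spatula",.19)):
    for d in cut_out(cam,n)[:4]:
        m=d["pixels"]; rr,cc=np.nonzero(m)
        W=np.array([at_z(cam,(a,b),z) for a,b in zip(cc,rr)]); e=cv2.minEnclosingCircle(W[:,:2].astype(np.float32))
        print(n,round(d["confidence"],2),np.round(d["point"]),m.sum(),np.round(e[0],3),round(e[1]*2,3))
print(observe()["ft_force"],observe()["time"])
E
```

```text
[ 0.6368423  -0.15012643  0.20876857] [[ 0.942  0.002  0.337]
 [-0.337  0.002  0.942]
 [ 0.001 -1.     0.003]]
blade pred [ 0.59008109 -0.28098887  0.19541151]
side blade proj [326. 185.]
plate 0.89 [202. 349.] 353 [ 0.533 -0.568] 0.113
plate 0.82 [186. 367.] 282 [ 0.467 -0.695] 0.11
plate 0.56 [240. 330.] 997 [ 0.584 -0.288] 0.144
plate 0.31 [341. 343.] 11617 [0.518 0.066] 0.432
spatula 0.54 [206. 299.] 329 [ 0.631 -0.205] 0.251
spatula 0.49 [301. 358.] 2786 [0.5   0.186] 0.166
spatula 0.43 [339. 342.] 11503 [0.521 0.264] 0.318
scene blade proj [328. 221.]
plate 0.88 [381. 412.] 1217 [ 0.461 -0.72 ] 0.106
plate 0.74 [336. 394.] 912 [ 0.523 -0.589] 0.104
plate 0.56 [268. 328.] 1179 [ 0.586 -0.287] 0.148
spatula 0.91 [216. 326.] 492 [ 0.609 -0.216] 0.206
spatula 0.36 [208. 233.] 79 [ 0.44  -0.052] 0.08
[-0.13723446 -0.37175296 -1.617714  ] 19.05
```

View pics/p_side.png

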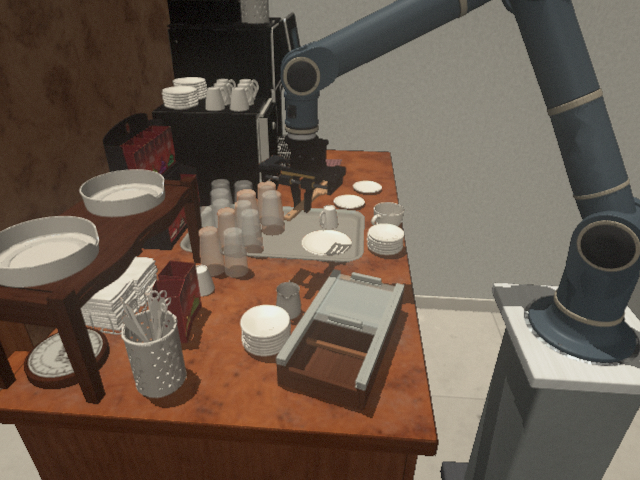

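View pics/p_scene.png

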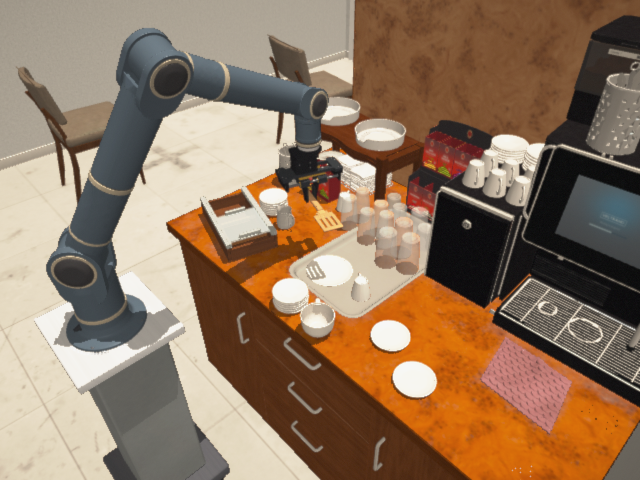

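View pics/p_wrist.png

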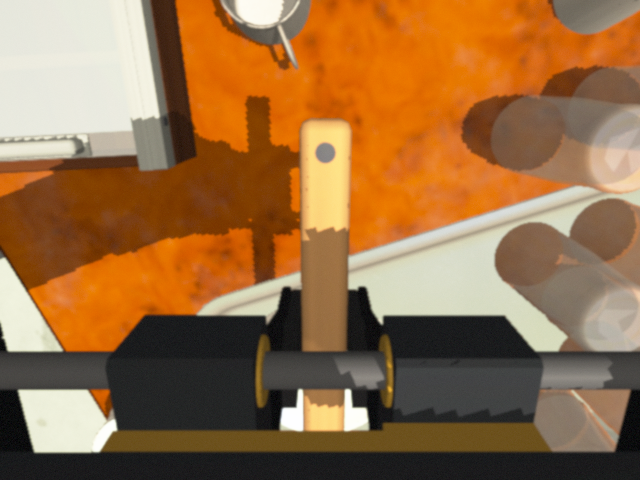

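apply_moves(travel=[[0,0,0],[0,0,0],[0,0,0],[0,0,0],[0,0,0]], rot=[[0,0,0],[0,0,0],[0,0,0],[0,0,0],[0,0,0]], grip=[1,1,1,1,1])

```text
time: 19.55
tcp_pos: [0.6363, -0.1516, 0.208]
orientation: [0.697, -0.696, 0.121, -0.121]
ft_force: [1.0, 0.3, -0.4]
grip_width: 0.203
```

```bash
python3 - <<'E'
from h import *
print(observe()["joint_vel"].round(4),observe()["grip_width"]); print(hand_in())
E
```

```text
[-0.0016 -0.0001 -0.0004 -0.0003 -0.0016 -0.0007 -0.0003] 0.2033749955502836
the job is handed in; nothing more can be done
None
```

I handed the job in at about 19.6 s. The spatula is held still and level over the large plate, and the left lid is fully open. `hand_in()` gives no verdict, so the results below are my own measurements.

**What I did:** I pushed the left lid back with closed fingers until it met its stop. The lid's edge then measured at case y = +20 mm. I pinched the handle and tilted it up by 8 degrees, then slid it out over the end wall. At about 18 degrees the handle end stood at about 111 mm and the blade tip at about 28 mm, still inside the case. I then lifted it clear, levelled it and carried it to the plate.

**Last checks:**
- **Position:** the blade's middle is about 8 mm from the plate's centre. It is at about 195 mm height, with the tool level.
- **Grip:** the fingers read about 17.7 mm on the 18 mm handle. The handle end stayed at the same pixel in the wrist image, so I saw no slip.
- **Forces:** the wrist force readings taken during the draw-out stayed around 1 N or less.
- **Surroundings:** the plate measured within about 5 mm of its first position, which is within measurement error. The cup, saucers and jug look unmoved in the pictures.

**Disagreement:** my first case fit, from the side camera, differed from the wrist view by about 6 mm and 0.014 rad. I used the wrist view, and the later checks agreed with it to about 3 mm.

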